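# Hang a test panel in the plating cell

### The arm

A 6-joint arm with a two-finger parallel gripper is mounted at the origin on the work surface. World frame = base frame: x ahead of the robot, y to its left, z up, the work surface at z = 0. Lengths are in mm, angles in rad, forces in N, time in s.
With the tool pointing down it reaches from about 275 to 750 mm from the base axis. Payload 10.2 kg.
Tool frame: the origin (TCP) lies at the very end of the fingers, on their centre line; the grasp point (between the pads) lies 19 mm behind it; z points along the fingers, y is the direction in which the jaws open and shut (so a half turn about z gives the same grasp; the last joint's range is limited). The gripper opens to 85 mm and grips with 20 to 120 N. Pads are 22 mm wide; open, the fingers measure 114 mm over their backs; the gripper's body (76 mm by 85 mm) begins 54 mm behind the grasp point. The pads swing forward as they close: fully open they stand 13 mm farther back than shut.
Start: joints at [0.988, 0.313, 1.498, -0, 1.331, -0.223], TCP at [184.859, 491.384, 231.294] pointing down, gripper open.
Joint ranges: [-2.94, 2.94], [-0.97, 2.17], [0.19, 2.56], [-1.23, 4.37], [0.02, 3.11], [-2.88, 2.88]. Speed limits (rad/s): [2.39, 2.39, 3.01, 3.14, 3.14, 3.14].

### API

Orientations are given as a unit quaternion [w, x, y, z].
In Python, from rig import ctrl, eyes, order gives the robot as it stands.
- The arm moves only by the tool move_arm, never from a script. Its argument "deltas" is a list of rows, each a list of 6 numbers: the shift along the tool's x, y, z in cm, then the turn, a rotation vector about the tool's x, y, z in degrees. A call has exactly 10 rows; each row shifts and turns the commanded pose from where the row before left it, along the tool's axes as they then stand; what a row does not reach is not made up. A row lasts 1/10 s, in which the tool goes at most 50 mm and 8.59 degrees, less where a joint would pass 70% of its speed; a pose out of reach is approached as far as the arm can. A call is refused whole if a number of a shift passes 5 or a number of a turn 8.59, either way. A call with a gripper value outside its range is refused whole. "grip" is the finger opening in cm, from 0 to 8.54, set as the call begins (left out, the last holds). The fingers move at their own pace and stop on an object; "newtons" is the grip in N (left out, the last holds). Time passes only in rows, so rows that do not move let the fingers close, or fill a call up. It gives the time, the measured TCP pose, the force and the opening at its end, in the units of the state.
- ctrl.sense(): the state, without advancing time (a new reading comes with each control period).
- eyes.capture(name): name is "scene" or "side" or "wrist"; returns the picture (420x560x3 uint8, blue, green, red); there is no depth.
- eyes.camera_params(name): a dict with "K" (3x3 intrinsics, pixels), "k1" (the pictures are not rectified: a ray, as slopes to the right and down, at radius r is drawn at 1 + k1 r^2 times it, then the intrinsics apply), "camera_from_world" (4x4, takes a point from world to camera coordinates). Camera axes: x right, y down, z forward; pixel columns grow to the right and rows downward; lengths in mm; the calibration is good to about 2 mm. A picture is of the moment at which its call begins: read the wrist's pose just before it. camera_params takes no time and is no camera call; for the wrist camera it gives the pose at the moment of the call.
- order.finish_job(): hands the job in, once; it reports no verdict.
The state is a dict: "time_s": time; "joints": joint angles; "dq": joint speeds; "tau": joint torques, N m; "eef_pos": TCP position; "ee_rot": TCP orientation; "force": force on the tool from outside, world axes, zero at the start; "wrist_torque": the same for the moment, N m; "grip_width": opening from 0.0 (shut) to 1.0 (fully open).
Only numpy, scipy, OpenCV 4.12 (cv2) and the standard library are available. Lean on these libraries where they do the work, as an engineer would, in place of code of your own. Each camera call takes 0.05 s, during which the arm holds its last target.

### The job

Take the test panel off its stand by the white grip and lower it into the empty plating cell through the narrow gap between the two panels already hanging there, its hook over the copper bar. With the shank drawn up against the bar so that the panel hangs plumb, ease the hook down between the springs of the middle clip until it is fully home on the bar, and let go. Push by feel: once it is down, do not lean on the bar with more than about 2 kg. Do not knock or dislodge the hanging panels or disturb the other things on the bench.

Things in the scene. Friction and masses are not known exactly. Their poses are not given: they have to be found in the camera images.
- panel: the panel to hang, mass about 0.15 kg: brass hook, white grip on top, thin steel panel below; at first hooked loosely on the stand. Origin: middle of the lower edge of the hook's bridge, over the middle of the bar when the shank lies against the bar; z up, y along the bar, x across it. Bridge: strip 5 mm thick (y), z 0 to 24 mm, lower edge rounded, from shank to nose along x
- grip (a point): middle of the new panel's white grip, 44 mm above its origin: an upright block with flat sides, 22 mm (x) by 14 mm (y) by 42 mm tall; its underside is 23 mm above the origin
- nose (a point): lower end of the hook's free end (nose), at x=-13, z=-18 mm from the panel's origin: strip 4 mm thick (x), 12 mm wide. The shank on the other side is 4 mm thick, its bar-side face at x=+4.3 mm, and runs down to the panel: the hook's mouth is 15 mm wide
- panel_foot (a point): middle of the new panel's lower edge, at x=+6.8, z=-100 mm from its origin. The steel panel is 50 mm wide (y), 70 mm tall and 3 mm thick; its top is 30 mm below the origin, so it hangs wholly below the bar
- stand: loading stand, fixed: foot plate 110 x 100 x 8 mm, two posts 84 mm apart carrying one bar along y, 8 mm thick (x), 92 mm long, 25 mm tall, top at z=130 mm. Origin: under the foot plate's centre, below the bar's middle. No clip: the hook just sits on the bar, shank and panel on its +x side
- cell: plating cell, fixed: clear open tank 130 mm (x) by 250 mm (y), walls 5 mm thick, 100 mm high, empty; origin under its centre. Grey blocks (34 mm in x, top 122 mm high) on its end walls hold the bar. A dark anode slab, 190 mm wide, hangs on the near wall (x -56 to -48 mm)
- bar: the cell's copper bar, fixed, along y over the tank's middle: 8 mm thick (x), 25 mm tall, 300 mm long; origin under its middle, 105 mm above the bench; brass terminals 14 mm tall on its ends. Panels hang on its +x side (away from the robot), hook noses on its -x side. It carries three alike clips, 56 mm apart. It may be loaded with 20 N at most
- clip (a point): floor of the middle, empty clip: 2 mm above the bar's top, over the middle of its thickness, 132 mm above the bench; axes as the cell's (x across the bar, y along it). Fully home: the panel's origin is here. The push peaks at about 10 to 15 N as the bridge spreads the springs and stays at about 6 to 11 N while it slides down to the hard floor; weight alone does not do it
- mouth (a point): the clip's mouth, 21 mm above its floor: two steel spring leaves facing each other in y, 8 mm wide (x), hinged at the floor, closed to 2.5 mm at a nip 10 mm above the floor, flared above that to about 9 mm at the mouth. The 5 mm bridge is pushed down between them
- panel_l: the panel hanging home in the left clip (56 mm to +y of the middle one in the cell's frame); size, shape and origin as the new one. Between the edges of the two hanging panels there are 62 mm for the new one's 50 mm; between their grips 98 mm
- panel_r: the panel hanging home in the right clip (56 mm to -y of the middle one); size, shape and origin as the new one
- beaker: bystander: glass beaker, 68 mm across, 95 mm tall; origin under its centre
- jar: bystander: white screw jar, 64 mm across, 85 mm tall; origin under its centre
- spray: bystander: white spray bottle, 86 mm across, 221 mm tall; origin under its centre
- tissues: bystander: tissue box 120 x 110 x 70 mm; origin under its centre
- caliper: bystander: caliper lying flat, 160 mm long; origin at mid beam on the bench
- spare: bystander: bare steel panel lying flat, 70 x 50 x 4 mm; origin under its centre
- reagent: bystander: amber bottle, 72 mm across, 150 mm tall; origin under its centre
There are look-alikes about, which are no part of the job. What is shaped like the panel but brown or red is not meant. Leave any pink or red look-alike of the panel_r alone.

How it is judged:
By the outcome, as a careful person would: the job done as asked, in the order asked, and still so for the second after the job is handed in, with the robot touching nothing.
It also fails if it takes over 64 s, if anything falls off the work surface, if the arm or the gripper's body presses on something with over 40 N, if the wrist force passes 120 N, or if a joint passes its speed limit or range.

## Working session

There is one attempt and no reset: what is moved stays moved. The work goes in short steps, Python scripts to look and compute and a tool call to move; the robot and the scene stay as the last step left them, time stands still between calls to the robot, and variables do not carry over. Pictures are saved under pics/ and viewed, and the job is handed in when it is done.

Besides the shell and the picture viewer there is one more tool, called after "Emit:" as name([rows], argument=value, ...), one row to a line, values as JSON. move_arm: Moves the arm, as the interface text tells. Its arguments: {"type":"object","properties":{"deltas":{"type":"array"},"grip":{"type":"number"},"newtons":{"type":"number"}},"required":["deltas"]}

```bash
ls; mkdir -p pics; cat > h.py <<'E'
import numpy as np, cv2
from rig import ctrl, eyes, order
def cap(n,f):
    p=eyes.camera_params(n); im=eyes.capture(n); cv2.imwrite('pics/'+f,im); np.savez('pics/'+f[:-4]+'.npz',K=p['K'],k1=p['k1'],T=p['camera_from_world']); return im,p
E
python3 - <<'E'
from h import *
s=ctrl.sense(); print(s)
for n in('scene','side','wrist'):
    im,p=cap(n,n+'0.png'); print(n,p)
E
```

```text
pics
{'time_s': 0.0, 'joints': array([ 9.87629354e-01,  3.13449988e-01,  1.49847938e+00, -3.02502824e-05,
        1.33097246e+00, -2.23436702e-01]), 'dq': array([-1.17619883e-03, -6.63003790e-04, -5.43463853e-04, -4.86656727e-04,
       -9.72854195e-05,  6.73756378e-04]), 'tau': array([ 5.60006411e-04, -4.12268007e+01, -2.59747392e+01, -1.40326169e-04,
        4.10636640e-03, -1.26224134e-05]), 'eef_pos': array([184.69683604, 491.15269817, 230.7191536 ]), 'ee_rot': array([-2.43387458e-04,  1.78893304e-01,  9.83868262e-01, -6.07837752e-04]), 'force': array([ 0.66318584,  0.1371236 , -0.58994146]), 'wrist_torque': array([-0.01533471, -0.02816262,  0.02819644]), 'grip_width': 0.9992516002559043}
scene {'K': array([[499.3673802 ,   0.        , 274.13965847],
       [  0.        , 499.3673802 , 215.42388422],
       [  0.        ,   0.        ,   1.        ]]), 'k1': -0.09281607417141387, 'camera_from_world': array([[-3.01517400e-01,  9.53352122e-01, -1.43871113e-02,
         1.56912292e+02],
       [ 7.63230213e-01,  2.32288572e-01, -6.02927575e-01,
        -3.27316595e+02],
       [-5.7
[... 574 characters left out ...]
5018100e-01, -5.24518064e-01,
         1.50418578e+03],
       [ 0.00000000e+00,  0.00000000e+00,  0.00000000e+00,
         1.00000000e+00]])}
wrist {'K': array([[328.88962997,   0.        , 279.34660226],
       [  0.        , 328.88962997, 213.42592969],
       [  0.        ,   0.        ,   1.        ]]), 'k1': -0.07953041922500391, 'camera_from_world': array([[ 3.52351913e-01,  9.35867487e-01, -4.20176304e-04,
        -5.25569382e+02],
       [ 8.84449520e-01, -3.32846333e-01,  3.27051013e-01,
        -4.18480017e+01],
       [ 3.05936556e-01, -1.15608675e-01, -9.45006592e-01,
         3.81686016e+02],
       [ 0.00000000e+00,  0.00000000e+00,  0.00000000e+00,
         1.00000000e+00]])}
```

View pics/scene0.png

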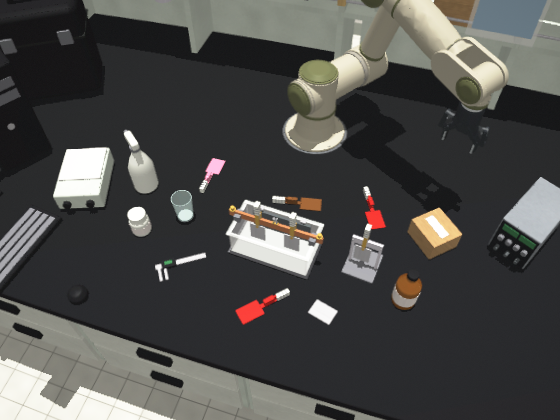

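View pics/side0.png

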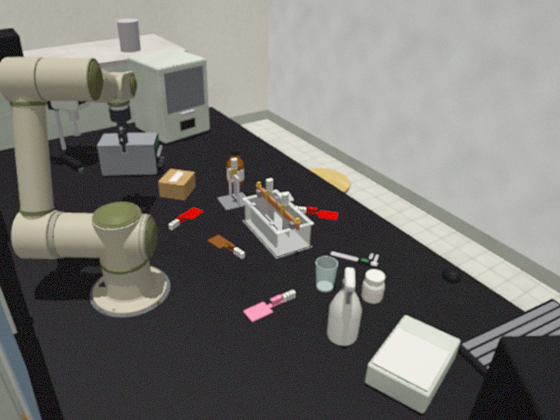

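View pics/wrist0.png

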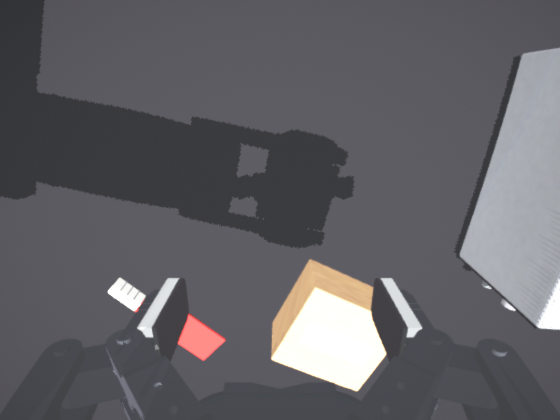

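```bash
cat >> h.py <<'E'
def load(f):
    d=np.load('pics/'+f+'.npz'); return d['K'],float(d['k1']),d['T']
def ray(f,uv):
    K,k1,T=load(f)
    x,y=(uv[0]-K[0,2])/K[0,0],(uv[1]-K[1,2])/K[1,1]
    p=cv2.undistortPoints(np.array([[[uv[0],uv[1]]]],float),K,np.array([k1,0,0,0.]))[0,0]
    R,t=T[:3,:3],T[:3,3]; d=R.T@np.array([p[0],p[1],1]); return -R.T@t,d/np.linalg.norm(d)
def onz(f,uv,z):
    c,d=ray(f,uv); return c+d*(z-c[2])/d[2]
def tri(obs):
    A=np.zeros((3,3));b=np.zeros(3)
    for f,uv in obs:
        c,d=ray(f,uv);P=np.eye(3)-np.outer(d,d);A+=P;b+=P@c
    X=np.linalg.solve(A,b); return X,[np.linalg.norm((np.eye(3)-np.outer(d,d))@(X-c)) for c,d in[ray(f,u) for f,u in obs]]
def proj(f,X):
    K,k1,T=load(f); p=T[:3,:3]@np.asarray(X,float)+T[:3,3]; x=p[0]/p[2];y=p[1]/p[2];s=1+k1*(x*x+y*y); return np.array([K[0,0]*x*s+K[0,2],K[1,1]*y*s+K[1,2]])
def crop(f,x0,y0,x1,y1,s,out):
    im=cv2.imread('pics/'+f+'.png')[y0:y1,x0:x1]; cv2.imwrite('pics/'+out,cv2.resize(im,None,fx=s,fy=s,interpolation=cv2.INTER_CUBIC))
E
python3 - <<'E'
from h import *
print('stand',onz('scene0',(365,258),0)); print('cell',onz('scene0',(278,238),100))
crop('scene0',215,190,415,300,4,'c1.png'); crop('side0',205,145,345,265,5,'c2.png')
E
```

```text
stand [513.4429646  296.46530097   0.        ]
cell [585.63163637  34.20966151 100.        ]
```

View pics/c1.png

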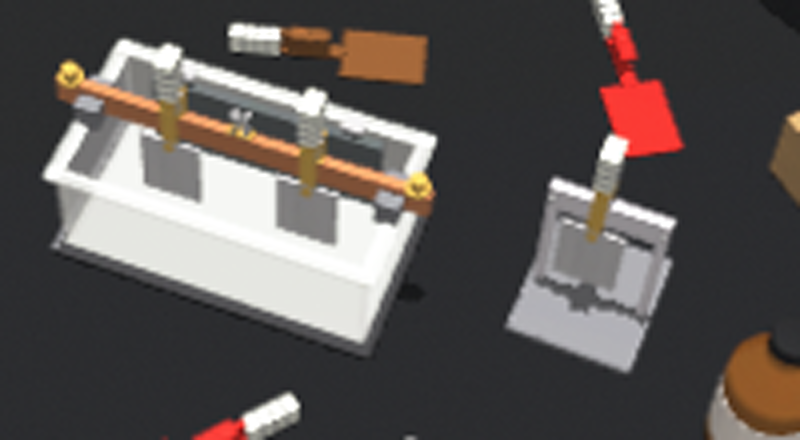

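View pics/c2.png

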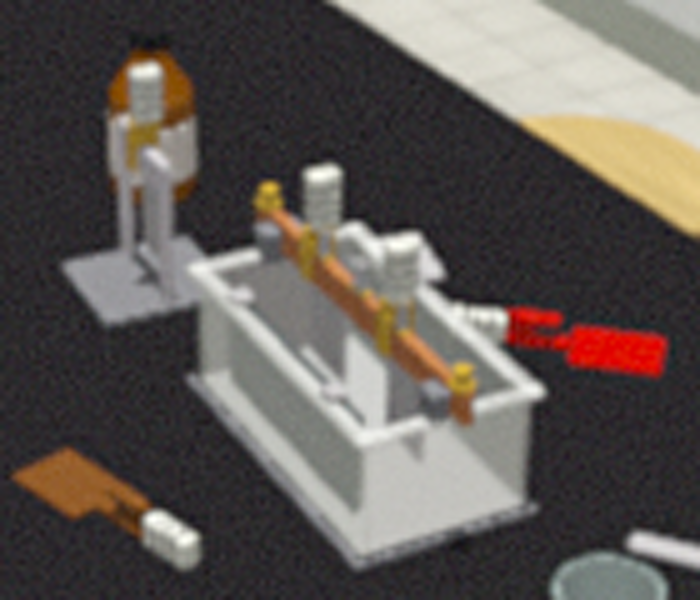

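```bash
python3 - <<'E'
from h import *
S,D='scene0','side0'
c1=lambda x,y:(S,(215+x/4-.4,190+y/4-.4)); c2=lambda x,y:(D,(205+x/5-.4,145+y/5-.4))
for n,a,b in [('term-y',c1(70,75),c2(462,378)),('term+y',c1(418,187),c2(268,195)),('gripR',c1(171,60),c2(403,245+20)),('gripL',c1(313,108),c2(322,195)),('gripNew',c1(610,165),c2(146,92))]:
    print(n,*tri([a,b]))
E
```

```text
term-y [ 544.04226193 -122.78348859  135.45787002] [np.float64(1.6478273572124291), np.float64(1.6478273572124638)]
term+y [566.66564147 155.47924867 135.88657563] [np.float64(2.316257757607199), np.float64(2.316257757607058)]
gripR [546.01947653 -42.58820576 182.49562095] [np.float64(2.1774393483891807), np.float64(2.1774393483892975)]
gripL [555.25474582  69.54160386 180.53849862] [np.float64(0.6954337976480507), np.float64(0.6954337976482362)]
gripNew [535.99190208 284.91213918 174.55706336] [np.float64(1.5482983452183694), np.float64(1.5482983452183658)]
```

```bash
cat >> h.py <<'E'
from scipy.spatial.transform import Rotation as Ro
def tool(s=None):
    s=s or ctrl.sense(); q=s['ee_rot']; return s['eef_pos'],Ro.from_quat([q[1],q[2],q[3],q[0]])
def goto(P,yaw):
    # yaw = angle of tool y axis from world y, tool down
    p,R=tool(); s,c=np.sin(yaw),np.cos(yaw)
    Y=np.array([-s,c,0]);Z=np.array([0,0,-1.]);X=np.cross(Y,Z); G=Ro.from_matrix(np.stack([X,Y,Z],1))
    print('shift tool cm',(R.inv().apply(np.array(P)-p)/10).round(3),'rotvec deg',np.degrees((R.inv()*G).as_rotvec()).round(2),'pos',p.round(1))
E
python3 - <<'E'
from h import *
K,k1,T=load('wrist0'); p,R=tool()
C=-T[:3,:3].T@T[:3,3]; print('cam in tool',R.inv().apply(C-p),'axis in tool',R.inv().apply(T[2,:3]), T[2,:3])
print(R.as_matrix().round(3))
E
```

```text
cam in tool [  85.15226142    0.79382181 -143.26684243] axis in tool [-3.27214950e-01  3.62403562e-04  9.44949864e-01] [ 0.30593656 -0.11560867 -0.94500659]
[[-0.936  0.352 -0.   ]
 [ 0.352  0.936 -0.001]
 [ 0.    -0.001 -1.   ]]
```

Emit:
move_arm([
  [0,0,-4.5,0,0,-8],
  [0,0,-4.4,0,0,-8],
  [-4,-2.2,0,0,0,0],
  [-4,-2.2,0,0,0,0],
  [-4,-2.2,0,0,0,0],
  [-4,-2.2,0,0,0,0],
  [-4,-2.2,0,0,0,0],
  [-4,-2.2,0,0,0,0],
  [-4,-2.2,0,0,0,0],
  [-4,-2.2,0,0,0,0],
], grip=6)

```text
time_s: 1.15
eef_pos: [491.0, 288.9, 320.1]
ee_rot: [-0.0, 0.04, 0.999, -0.0]
force: [0.6, 0.2, 0.0]
grip_width: 0.703
```

```bash
python3 - <<'E'
from h import *
print(tool()[0], ctrl.sense()['time_s'])
cap('wrist','w1.png');crop('w1',0,0,560,420,1.4,'w1b.png')
goto((500,285,320),-.081)
E
```

```text
[490.99110901 288.86853829 320.11035841] 1.15
shift tool cm [-0.44   0.047 -0.111] rotvec deg [-0.13  0.02 -0.26] pos [495.6 284.9 318.9]
```

View pics/w1b.png

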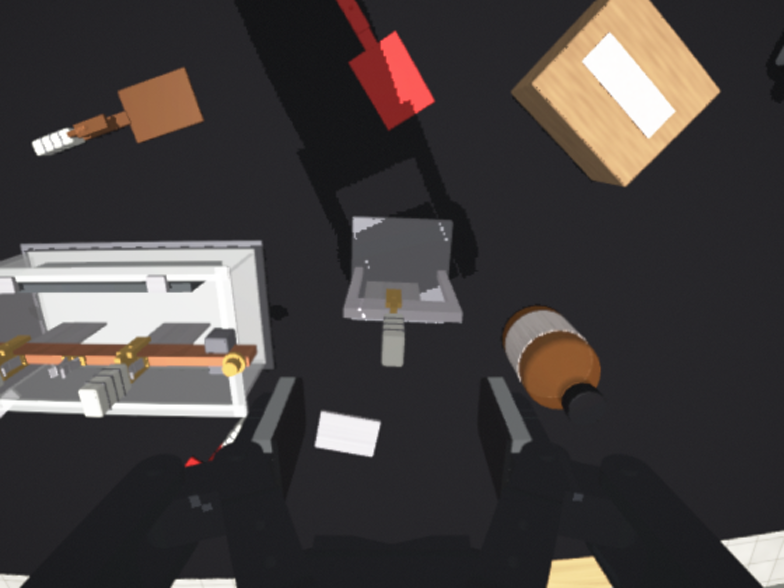

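```bash
python3 - <<'E'
from h import *
print(ctrl.sense()['dq'].round(3))
cap('wrist','w2.png');print(tool()[0], ctrl.sense()['time_s'])
crop('w2',220,130,360,290,5,'w2b.png');crop('w2',0,150,200,310,4,'w2c.png')
E
```

```text
[ 0.072 -0.027  0.074  0.009 -0.023  0.123]
[493.03410976 286.93019971 318.80500659] 1.25
```

View pics/w2b.png

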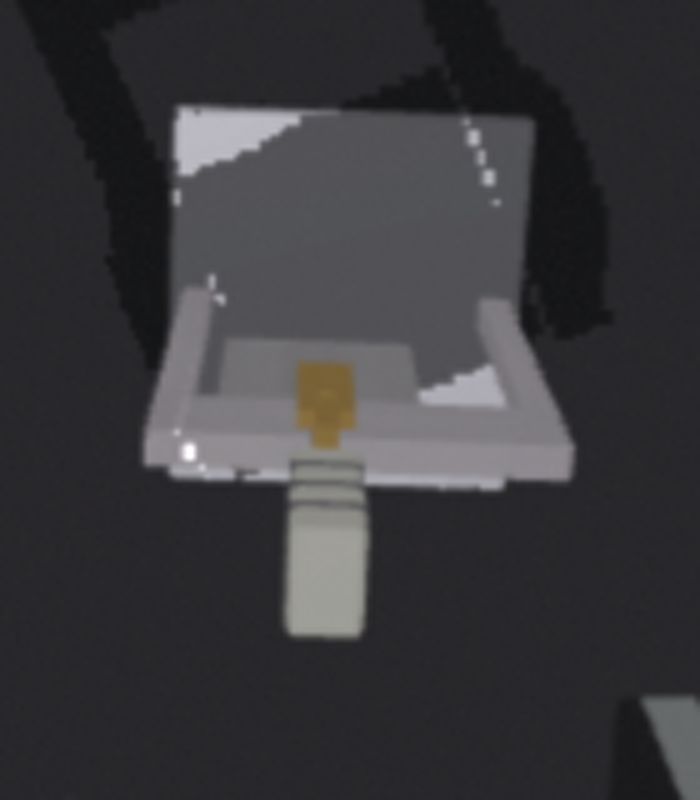

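View pics/w2c.png

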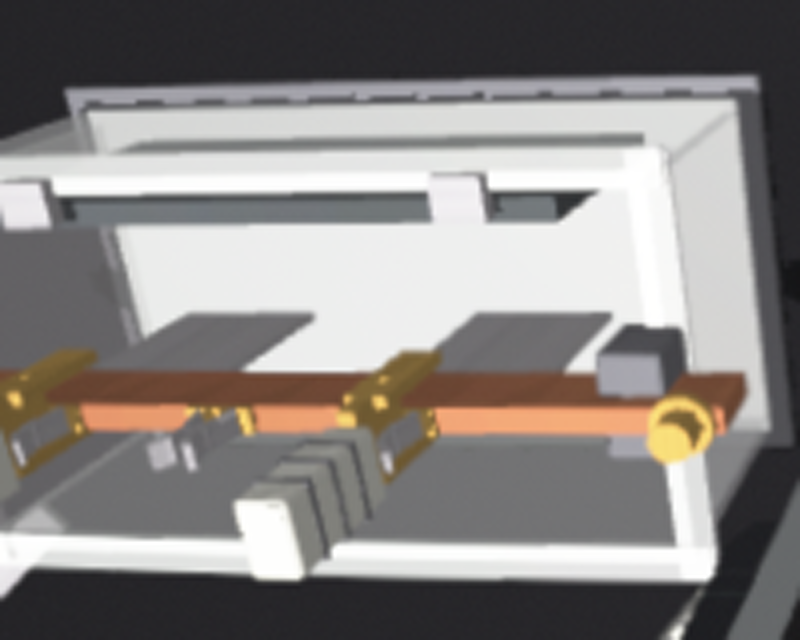

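```bash
python3 - <<'E'
from h import *
b=lambda x,y:(220+x/5-.4,130+y/5-.4)
for n,pts,z in [('griptop',[(290,525),(368,525),(363,636),(287,636)],195),('standbar+x top edge',[(147,466),(572,480)],130),('foot edge -x',[(177,107),(533,120)],8)]:
    P=np.array([onz('w2',b(*p),z) for p in pts]); print(n,P.round(1).tolist(), P.mean(0).round(1))
    print(' yaw', [np.degrees(np.arctan2(-(P[j]-P[i])[0],(P[j]-P[i])[1])).round(2) for i,j in ([(0,1),(3,2)] if len(P)==4 else [(0,1)])])
for n in ('scene0',): 
    pass
E
```

```text
griptop [[522.9, 281.8, 195.0], [524.1, 295.5, 195.0], [545.7, 293.1, 195.0], [544.5, 279.4, 195.0]] [534.3 287.5 195. ]
 yaw [np.float64(-4.89), np.float64(-4.89)]
standbar+x top edge [[533.7, 249.4, 130.0], [544.8, 340.9, 130.0]] [539.3 295.2 130. ]
 yaw [np.float64(-6.91)]
foot edge -x [[474.6, 253.6, 8.0], [486.4, 351.1, 8.0]] [480.5 302.4   8. ]
 yaw [np.float64(-6.94)]
```

Emit:
move_arm([
  [-0.34,-3.5,0,0,0,0],
  [-0.34,-3.5,0,0,0,0],
  [-0.34,-3.5,0,0,0,0],
  [-0.34,-3.5,0,0,0,0],
  [-0.34,-3.5,0,0,0,0],
  [-0.34,-3.5,0,0,0,0],
  [-0.34,-3.5,0,0,0,0],
  [-0.34,-3.0,0,0,0,0],
  [0,0,0,0,0,0],
  [0,0,0,0,0,0],
])

```text
time_s: 2.25
eef_pos: [494.4, 14.1, 320.2]
ee_rot: [-0.0, 0.041, 0.999, 0.0]
force: [0.1, -0.3, -0.9]
grip_width: 0.702
```

```bash
python3 - <<'E'
from h import *
cap('wrist','w3.png');print(tool()[0], ctrl.sense()['time_s'],ctrl.sense()['dq'].round(3))
crop('w3',160,150,400,330,3.3,'w3b.png');crop('w3',0,0,560,420,1.4,'w3c.png')
E
```

```text
[494.46463684  14.68985782 320.25022063] 2.3 [ 0.016  0.    -0.004 -0.001 -0.    -0.001]
```

View pics/w3b.png

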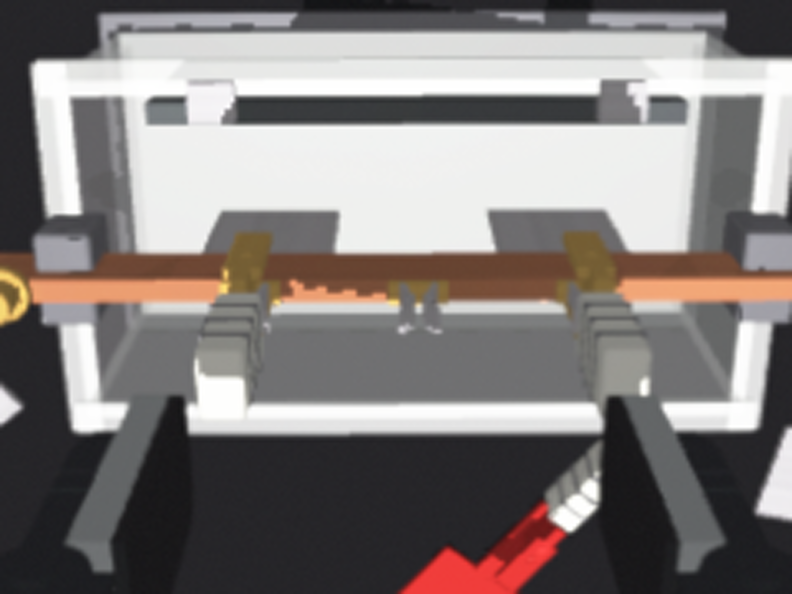

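View pics/w3c.png

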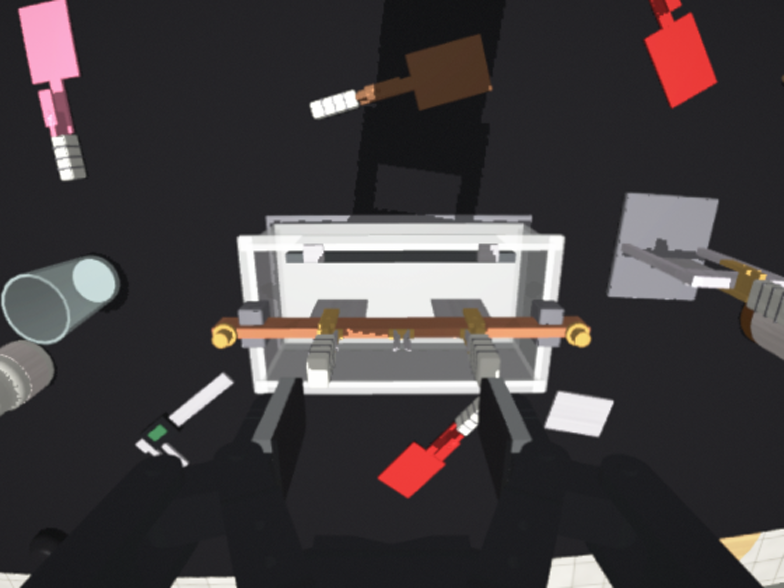

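```bash
python3 - <<'E'
from h import *
im=cv2.imread('pics/w3.png').astype(int)
for u in (190,200,210,220,300,310,350,360,370,380):
    print(u,[tuple(im[v,u]) [0:3] for v in range(225,244)].__repr__().replace('np.int64',''))
E
```

```text
190 [((68), (65), (66)), ((68), (66), (69)), ((64), (66), (76)), ((60), (67), (87)), ((54), (67), (96)), ((51), (68), (103)), ((53), (71), (109)), ((53), (71), (109)), ((53), (72), (112)), ((69), (95), (148)), ((100), (139), (217)), ((112), (157), (234)), ((112), (157), (235)), ((113), (158), (235)), ((112), (157), (234)), ((110), (151), (227)), ((95), (122), (181)), ((75), (76), (90)), ((73), (70), (69))]
200 [((121), (121), (123)), ((99), (104), (118)), ((61), (78), (112)), ((53), (71), (110)), ((52), (70), (109)), ((53), (71), (109)), ((52), (70), (109)), ((53), (70), (109)), ((53), (71), (110)), ((67), (92), (143)), ((99), (138), (215)), ((112), (156), (233)), ((113), (158), (235)), ((113), (158), (235)), ((113), (158), (235)), ((114), (155), (230)), ((117), (142), (197)), ((125), (125), (135)), ((126), (124), (124))]
210 [((232), (233), (234)), ((189), (195), (205)), ((84), (98), (127)), ((53), (71), (109)), ((50), (68), (105)), ((49), (67), (102)), ((49), (68), (104)), ((48), (67), (103)), ((51), (69), (107)), ((70), (97), (152)), ((110), (152), (231)), ((114), (157), (235)), (
[... 2408 characters left out ...]
, (69), (105)), ((51), (71), (108)), ((59), (81), (125)), ((85), (119), (185)), ((116), (162), (239)), ((120), (167), (242)), ((119), (167), (242)), ((120), (167), (242)), ((119), (166), (241)), ((118), (159), (231)), ((118), (137), (178)), ((116), (118), (122)), ((117), (116), (115))]
380 [((68), (66), (70)), ((64), (69), (86)), ((56), (72), (107)), ((53), (73), (111)), ((54), (74), (112)), ((54), (73), (112)), ((53), (73), (111)), ((54), (76), (114)), ((62), (85), (131)), ((88), (122), (190)), ((116), (162), (239)), ((119), (167), (242)), ((119), (167), (241)), ((120), (167), (241)), ((119), (166), (240)), ((112), (152), (227)), ((89), (108), (151)), ((77), (77), (84)), ((87), (86), (85))]
```

```bash
python3 - <<'E'
from h import *
crop('w3',255,220,325,265,11,'w3d.png')
E
```

```text
(no output)
```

View pics/w3d.png

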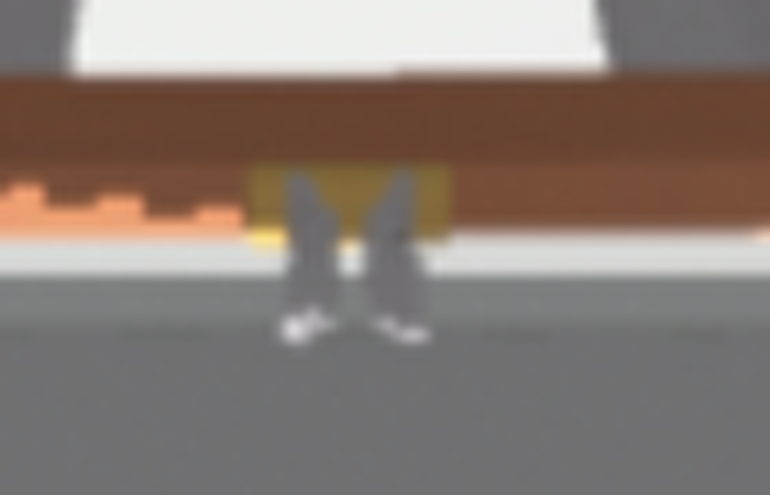

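```bash
python3 - <<'E'
from h import *
f='w3'
n1,n2=onz(f,(195,234.2),130),onz(f,(375,233.8),130)
g1,g2=onz(f,(195,241.1),130),onz(f,(375,240.9),130)
for a,b in((n1,n2),(g1,g2)):
    d=b-a; print(a.round(1),b.round(1),'yaw',np.degrees(np.arctan2(-d[0],d[1])).round(2))
print('clip base',onz(f,(286.2,237.5),132),'mouth',onz(f,(286.3,250),153))
# terminals
for t in [(222/1.4,335/1.4),(579/1.4,335/1.4)]: print('term',onz(f,t,144))
for t in [(160+222/3.3,150+395/3.3),(160+622/3.3,150+372/3.3)]: print('grips',onz(f,t,197))
print(onz(f,(286.2,234),130),onz(f,(286.2,241),130))
E
```

```text
[541.7 -81.8 130. ] [557.5 116.3 130. ] yaw -4.57
[549.9 -83.2 130. ] [566.1 116.5 130. ] yaw -4.64
clip base [552.83872003  18.15847287 132.        ] mouth [557.89664565  17.45078478 153.        ]
term [ 538.87481811 -117.81196753  144.        ]
term [561.32691604 154.44945382 144.        ]
grips [552.43464188 -37.26036811 197.        ]
grips [554.45041113  73.55789729 197.        ]
[549.53783635  18.44627563 130.        ] [557.89641734  17.82270042 130.        ]
```

```bash
python3 - <<'E'
from h import *
goto((534.3,287.5,235),np.radians(-5.5))
E
```

```text
shift tool cm [-1.789 27.509  8.535] rotvec deg [ 0.02 -0.01  0.91] pos [494.5  14.7 320.3]
```

Emit:
move_arm([
  [-0.2,3.4,0,0,0,0.9],
  [-0.2,3.4,0,0,0,0],
  [-0.2,3.4,0,0,0,0],
  [-0.2,3.4,0,0,0,0],
  [-0.2,3.4,0.5,0,0,0],
  [-0.2,3.4,2,0,0,0],
  [-0.2,3.4,2,0,0,0],
  [-0.2,3.4,2,0,0,0],
  [-0.2,0.3,2,0,0,0],
  [0,0,0,0,0,0],
])

```text
time_s: 3.3
eef_pos: [536.7, 287.8, 232.2]
ee_rot: [-0.003, 0.047, 0.999, -0.001]
force: [-1.1, -0.4, -0.6]
grip_width: 0.705
```

Emit:
move_arm([
  [0,0,0,0,0,0],
  [0,0,0,0,0,0],
  [0,0,0,0,0,0],
  [0,0,0,0,0,0],
  [0,0,0,0,0,0],
  [0,0,0,0,0,0],
  [0,0,0,0,0,0],
  [0,0,0,0,0,0],
  [0,0,0,0,0,0],
  [0,0,0,0,0,0],
], grip=4.5)

```text
time_s: 4.3
eef_pos: [538.5, 286.0, 235.3]
ee_rot: [-0.0, 0.048, 0.999, -0.0]
force: [0.4, -0.1, -0.1]
grip_width: 0.53
```

```bash
python3 - <<'E'
from h import *
cap('wrist','w4.png');print(tool()[0], ctrl.sense()['time_s'],ctrl.sense()['dq'].round(3))
crop('w4',180,140,380,340,3,'w4b.png')
E
```

```text
[538.4618403  285.98702182 235.27230781] 4.35 [-0.     0.001 -0.001  0.001 -0.001 -0.   ]
```

View pics/w4b.png

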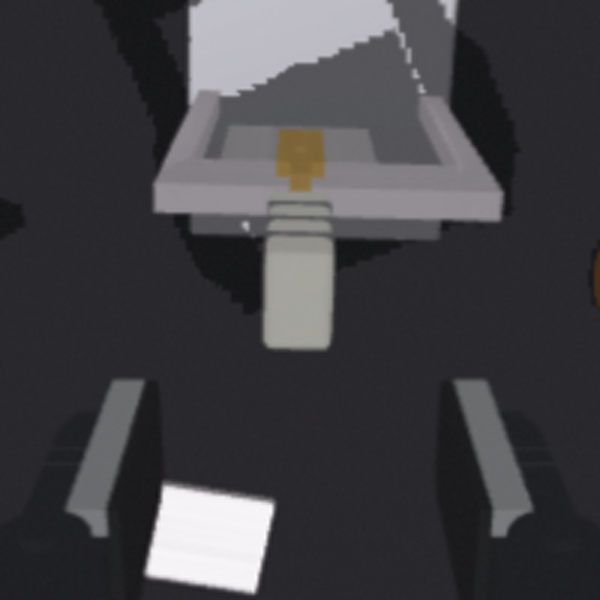

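```bash
python3 - <<'E'
from h import *
b=lambda x,y:(180+x/3-.35,140+y/3-.35)
def show(n,pts,z):
    P=np.array([onz('w4',b(*p),z) for p in pts]); print(n,P.round(1)[:,:2].tolist(),P.mean(0).round(1),'yaw',np.degrees(np.arctan2(-(P[1]-P[0])[0],(P[1]-P[0])[1])).round(2),np.degrees(np.arctan2(-(P[-2]-P[-1])[0],(P[-2]-P[-1])[1])).round(2))
show('top',[(265,250),(335,250),(331,349),(264,349)],195)
show('grip bottom -x edge',[(269,192),(332,192)],153)
show('bar far',[(156,211),(500,219)],130)
show('bar near',[(155,184),(498,191)],130)
show('nose outer',[(277,175),(324,177)],112)
E
```

```text
top [[522.8, 281.8], [524.1, 295.6], [545.8, 293.0], [544.5, 279.2]] [534.3 287.4 195. ] yaw -5.55 -5.55
grip bottom -x edge [[523.8, 281.3], [525.2, 296.3]] [524.5 288.8 153. ] yaw -5.54 174.46
bar far [[533.2, 249.3], [544.4, 340.5]] [538.8 294.9 130. ] yaw -6.95 173.05
bar near [[525.8, 250.2], [536.5, 340.2]] [531.1 295.2 130. ] yaw -6.76 173.24
nose outer [[531.7, 281.5], [533.6, 294.6]] [532.6 288.1 112. ] yaw -8.08 171.92
```

```bash
python3 - <<'E'
from h import *
goto((534.3,287.4,157.5),np.radians(-5.5))
E
```

```text
shift tool cm [0.428 0.101 7.777] rotvec deg [-0.   -0.   -0.01] pos [538.5 286.  235.3]
```

Emit:
move_arm([
  [0.2,0.05,0.5,0,0,0],
  [0.23,0.05,1,0,0,0],
  [0,0,1.1,0,0,0],
  [0,0,1.1,0,0,0],
  [0,0,1.1,0,0,0],
  [0,0,1.1,0,0,0],
  [0,0,1.0,0,0,0],
  [0,0,0.88,0,0,0],
  [0,0,0,0,0,0],
  [0,0,0,0,0,0],
])

```text
time_s: 5.35
eef_pos: [534.4, 287.4, 157.6]
ee_rot: [0.0, 0.048, 0.999, 0.0]
force: [0.0, 0.6, 0.2]
grip_width: 0.523
```

Emit:
move_arm([
  [0,0,0,0,0,0],
  [0,0,0,0,0,0],
  [0,0,0,0,0,0],
  [0,0,0,0,0,0],
  [0,0,0,0,0,0],
  [0,0,0,0,0,0],
  [0,0,0,0,0,0],
  [0,0,0,0,0,0],
  [0,0,0,0,0,0],
  [0,0,0,0,0,0],
], grip=0.8, newtons=70)

```text
time_s: 6.35
eef_pos: [534.6, 287.3, 158.0]
ee_rot: [0.001, 0.048, 0.999, 0.0]
force: [-0.4, -1.5, 5.8]
grip_width: 0.153
```

```bash
python3 - <<'E'
from h import *
s=ctrl.sense();print(s['force'],s['wrist_torque'],s['grip_width']*85.4)
cap('wrist','w5.png');print(tool()[0], ctrl.sense()['time_s'])
crop('w5',180,140,380,340,3,'w5b.png')
E
```

```text
[-0.38841145 -1.54054169  5.77165362] [-0.32815539 -0.06292074  0.00671422] 13.082432814931133
[534.57834695 287.34176384 157.9626228 ] 6.4
```

View pics/w5b.png

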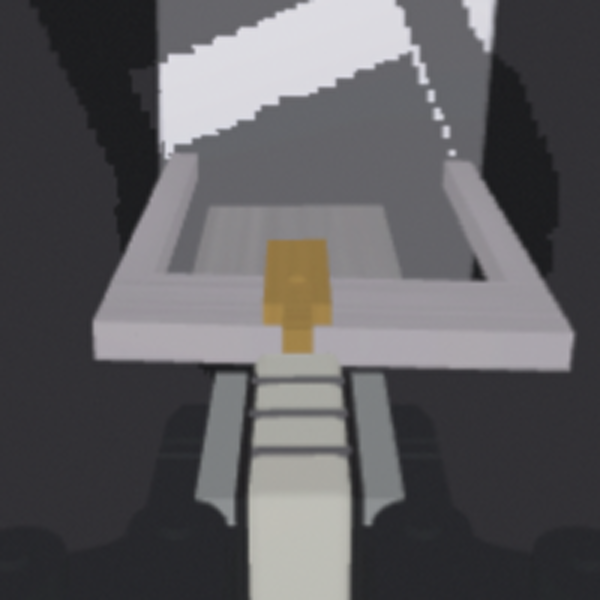

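Emit:
move_arm([
  [0,0,-0.3,0,0,0],
  [0,0,-0.7,0,0,0],
  [0,0,-1.5,0,0,0],
  [0,0,-2.5,0,0,0],
  [0,0,-3,0,0,0],
  [0,0,-3,0,0,0],
  [0,0,-3,0,0,0],
  [0,0,-3,0,0,0],
  [0,0,-2,0,0,0],
  [0,0,-1,0,0,0],
])

```text
time_s: 7.4
eef_pos: [534.0, 287.6, 359.4]
ee_rot: [0.001, 0.048, 0.999, 0.0]
force: [0.1, -0.0, -2.7]
grip_width: 0.153
```

```bash
python3 - <<'E'
from h import *
s=ctrl.sense();print(s['force'],s['wrist_torque'],s['grip_width']*85.4,s['dq'].round(3))
print(tool()[0])
cap('wrist','w6.png')
crop('w6',130,140,430,420,2.5,'w6b.png')
cap('side','s6.png'); crop('s6',180,60,340,200,5,'s6b.png')
p,R=tool();print(p)
# target: offset +3.5 in cell x from clip
y=np.radians(-4.6); ex=np.array([np.cos(y),np.sin(y),0]); ey=np.array([-np.sin(y),np.cos(y),0])
C=np.array([553.7,18.1,0]); goto(C+3.5*ex+[0,0,p[2]],y)
E
```

```text
[ 0.050678   -0.04312489 -2.69229351] [-0.00590423 -0.03943666 -0.00931736] 13.09106136195774 [ 0.001  0.028 -0.218 -0.001  0.226 -0.001]
[534.01263788 287.62636199 359.42933804]
[534.20138022 287.56923378 358.24452257]
shift tool cm [-4.875e+00 -2.663e+01 -1.400e-02] rotvec deg [ 0.04  0.05 -0.9 ] pos [534.2 287.6 358.2]
```

View pics/w6b.png

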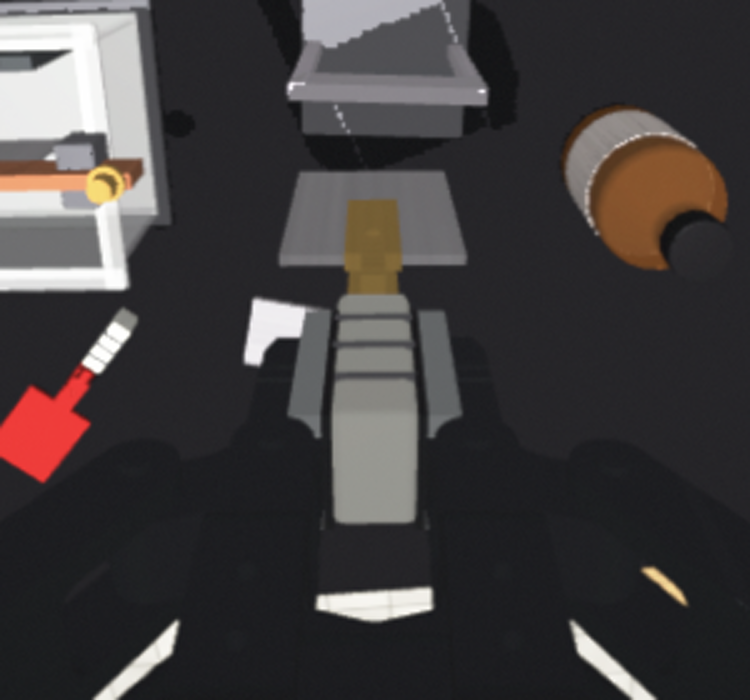

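View pics/s6b.png

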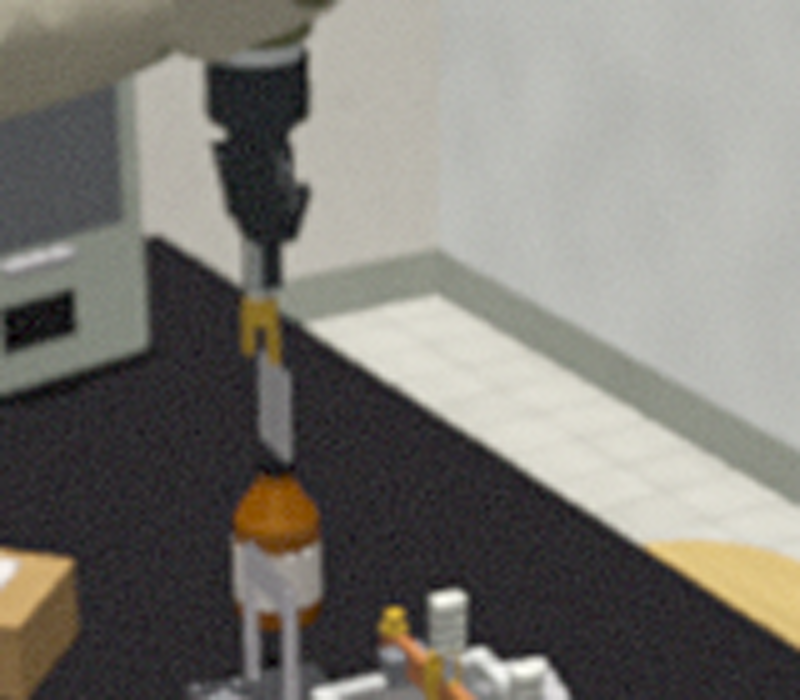

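```bash
cat >> h.py <<'E'
def intool(f,uv,dz,p,R):
    # intersect with plane at height p.z-dz ; return tool-frame coords
    X=onz(f,uv,p[2]-dz); return R.inv().apply(X-p)
E
python3 - <<'E'
from h import *
b=lambda x,y:(130+x/2.5-.3,140+y/2.5-.3)
p=np.array([534.01,287.63,359.43]);R=tool()[1]
for n,uv,dz in [('footL',(301,172),128),('footR',(446,172),128),('ptopL',(279,263),58),('ptopR',(467,263),58),('noseL',(346,201),46),('noseR',(397,201),46),('gripbotL',(339,297),5),('gripbotR',(409,297),5),('gtopfrontL',(333,410),-37),('gtopfrontR',(417,410),-37),('gtopbackL',(333,522),-37),('gtopbackR',(416,522),-37)]:
    print(n,intool('w6',b(*uv),dz,p,R).round(1))
E
```

```text
footL [ -4.7 -24.3 128. ]
footR [ -4.7  26.2 128. ]
ptopL [ -7.3 -24.5  58. ]
ptopR [-7.3 26.  58. ]
noseL [14.9 -5.8 46. ]
noseR [14.9  6.7 46. ]
gripbotL [ 9.5 -6.   5. ]
gripbotR [9.5 8.  5. ]
gtopfrontL [ 11.7  -5.3 -37. ]
gtopfrontR [ 11.7   7.5 -37. ]
gtopbackL [ -9.9  -5.7 -37. ]
gtopbackR [-10.    7.8 -37. ]
```

Emit:
move_arm([
  [-0.55,-2,0,0,0,-0.9],
  [-0.55,-3,0,0,0,0],
  [-0.55,-3.1,0,0,0,0],
  [-0.55,-3.1,0,0,0,0],
  [-0.55,-3.1,0,0,0,0],
  [-0.55,-3.1,0,0,0,0],
  [-0.55,-3.1,0,0,0,0],
  [-0.55,-3,0,0,0,0],
  [0,-2,0,0,0,0],
  [0,-1.2,0,0,0,0],
])

```text
time_s: 8.5
eef_pos: [555.9, 16.4, 355.9]
ee_rot: [-0.001, 0.041, 0.999, 0.0]
force: [-0.0, 0.1, -1.4]
grip_width: 0.157
```

Emit:
move_arm([
  [0,0,0,0,0,0],
  [0,0,0,0,0,0],
  [0,0,0,0,0,0],
  [0,0,0,0,0,0],
  [0,0,0,0,0,0],
  [0,0,0,0,0,0],
  [0,0,0,0,0,0],
  [0,0,0,0,0,0],
  [0,0,0,0,0,0],
  [0,0,0,0,0,0],
])

```text
time_s: 9.5
eef_pos: [556.3, 17.6, 357.5]
ee_rot: [0.0, 0.04, 0.999, -0.0]
force: [-0.4, -0.8, -1.4]
grip_width: 0.155
```

```bash
python3 - <<'E'
from h import *
s=ctrl.sense();print(s['time_s'],s['force'],s['dq'].round(3))
cap('wrist','w7.png')
crop('w7',130,140,430,420,2.5,'w7b.png')
cap('side','s7.png'); crop('s7',205,90,345,230,5,'s7b.png')
cap('scene','t7.png'); crop('t7',205,130,365,260,5,'t7b.png')
y=np.radians(-4.6); ex=np.array([np.cos(y),np.sin(y),0])
C=np.array([553.7,17.2,0]); goto(C+3.5*ex+[0,0,358],y)
E
```

```text
9.5 [-0.40177679 -0.76545043 -1.4155618 ] [-0.002 -0.001  0.    -0.001  0.001 -0.002]
shift tool cm [-0.091 -0.066 -0.051] rotvec deg [ 0.   -0.   -0.02] pos [556.3  17.6 357.5]
```

View pics/w7b.png

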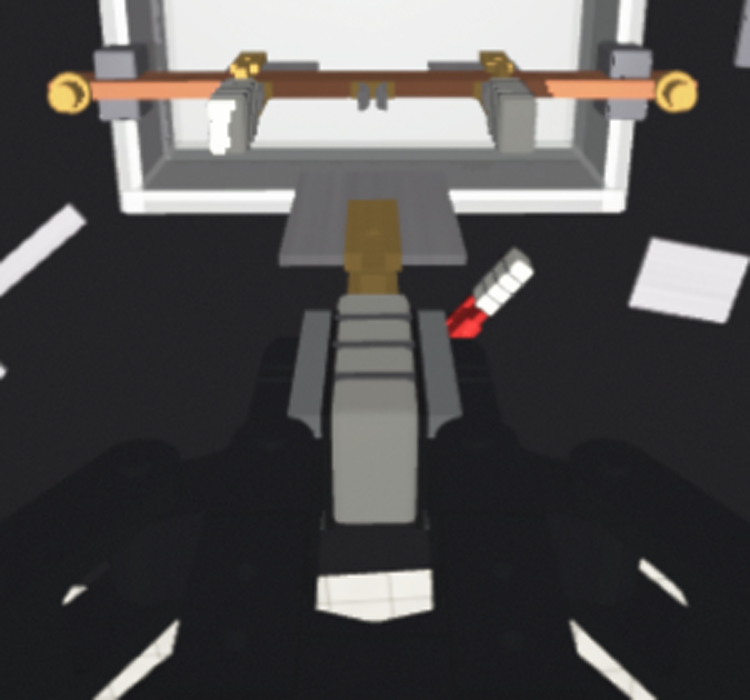

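View pics/s7b.png

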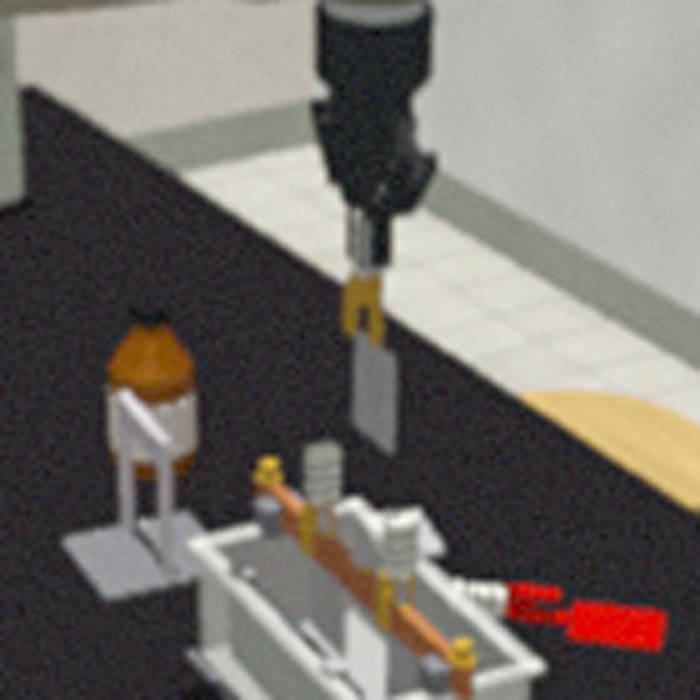

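View pics/t7b.png

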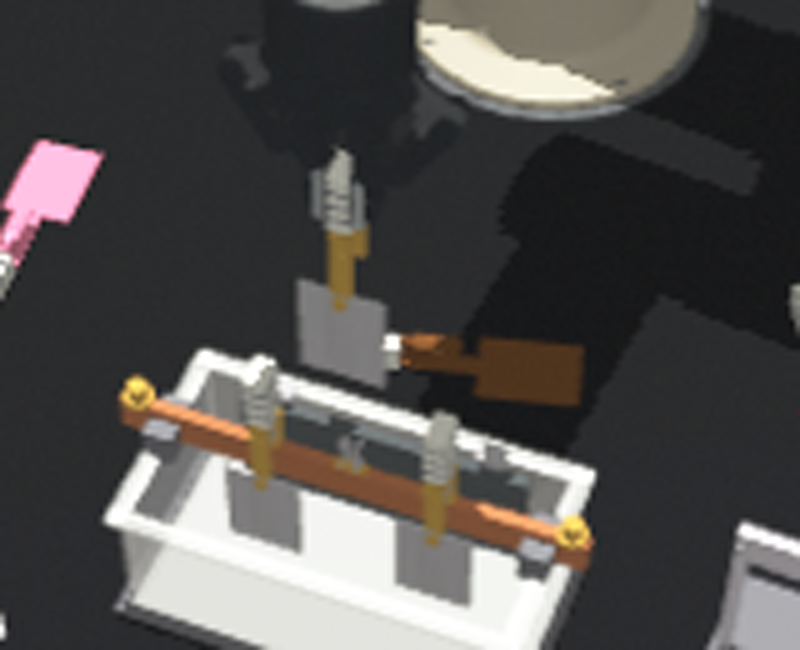

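```bash
python3 - <<'E'
from h import *
b=lambda x,y:(130+x/2.5-.3,140+y/2.5-.3)
p,R=tool()
im=cv2.imread('pics/w7.png').astype(int)
for u in (178,190,200,358,364): print(u,[int(im[v,u,2]) for v in range(164,184)])
for n,uv,dz in [('tL',(72,92),p[2]-141),('tR',(674,92),p[2]-141),('clipmouth',(372.5,109),p[2]-153)]:
    print(n,intool('w7',b(*uv),dz,p,R).round(1))
E
python3 - <<'E'
import sys;sys.path.insert(0,'.')
import os;os.chdir('.')
from h import *
crop('w7',240,160,320,200,9,'w7d.png')
E
```

```text
178 [164, 164, 164, 164, 163, 164, 160, 126, 139, 216, 233, 234, 234, 235, 233, 213, 175, 161, 159, 159]
190 [88, 87, 86, 89, 99, 104, 106, 108, 145, 222, 234, 235, 235, 234, 230, 178, 104, 75, 71, 77]
200 [230, 229, 228, 223, 170, 119, 105, 104, 143, 223, 234, 235, 235, 235, 234, 229, 223, 222, 221, 221]
358 [227, 227, 226, 222, 152, 107, 101, 118, 206, 237, 241, 241, 241, 241, 240, 229, 222, 221, 220, 220]
364 [111, 111, 111, 110, 107, 106, 106, 122, 205, 237, 242, 242, 242, 241, 238, 176, 120, 108, 105, 105]
tL [   4.3 -135.1  216.5]
tR [  4.2 136.4 216.5]
clipmouth [ -1.1   0.5 204.5]
```

View pics/w7d.png

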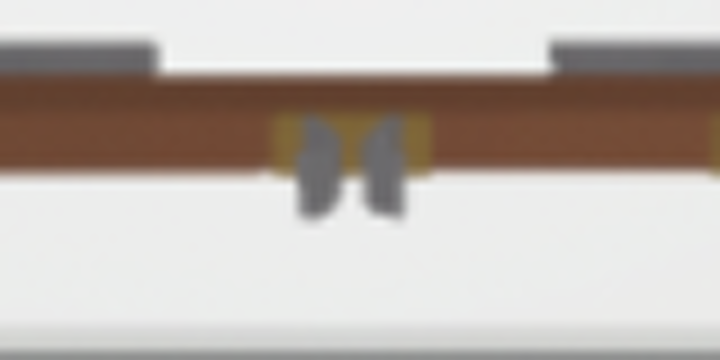

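```bash
python3 - <<'E'
from h import *
p,R=tool()
for v in (172.0,179.15): print(intool('w7',(278.6,v),p[2]-130,p,R).round(2))
for a,b in(((190,172.3),(361,171.7)),((190,179.3),(364,179.0))):
    d=intool('w7',b,p[2]-130,p,R)-intool('w7',a,p[2]-130,p,R); print(np.degrees(np.arctan2(d[0],d[1])).round(2))
E
```

```text
[  6.55   0.33 227.49]
[ -1.83   0.32 227.49]
0.16
0.07
```

Emit:
move_arm([
  [-0.1,-0.03,0.8,0,0,0],
  [0,0,1.6,0,0,0],
  [0,0,1.8,0,0,0],
  [0,0,1.8,0,0,0],
  [0,0,1.8,0,0,0],
  [0,0,1.8,0,0,0],
  [0,0,1.6,0,0,0],
  [0,0,1.4,0,0,0],
  [0,0,1.0,0,0,0],
  [0,0,0.6,0,0,0],
])

```text
time_s: 10.65
eef_pos: [557.1, 17.3, 214.5]
ee_rot: [-0.001, 0.04, 0.999, 0.0]
force: [0.9, 0.0, -1.3]
grip_width: 0.155
```

Emit:
move_arm([
  [0,0,0,0,0,0],
  [0,0,0,0,0,0],
  [0,0,0,0,0,0],
  [0,0,0,0,0,0],
  [0,0,0,0,0,0],
  [0,0,0,0,0,0],
  [0,0,0,0,0,0],
  [0,0,0,0,0,0],
  [0,0,0,0,0,0],
  [0,0,0,0,0,0],
])

```text
time_s: 11.65
eef_pos: [557.3, 17.3, 215.5]
ee_rot: [-0.0, 0.04, 0.999, -0.0]
force: [0.1, 0.5, -1.5]
grip_width: 0.151
```

```bash
python3 - <<'E'
from h import *
s=ctrl.sense();print(s['time_s'],s['force'],s['wrist_torque'],s['eef_pos'])
cap('wrist','w8.png')
crop('w8',190,150,370,330,4,'w8b.png')
cap('side','s8.png'); crop('s8',225,140,315,230,7,'s8b.png')
cap('scene','t8.png'); crop('t8',225,150,325,250,6,'t8b.png')
E
```

```text
11.65 [ 0.094936    0.54578413 -1.47357466] [-0.00200295 -0.00295634  0.0315566 ] [557.30906148  17.28205898 215.49367072]
```

View pics/w8b.png

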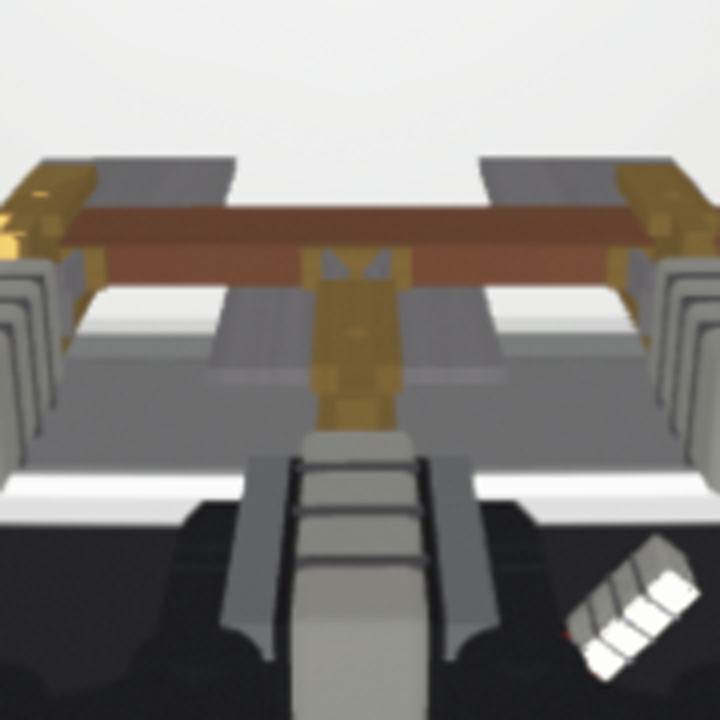

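View pics/s8b.png

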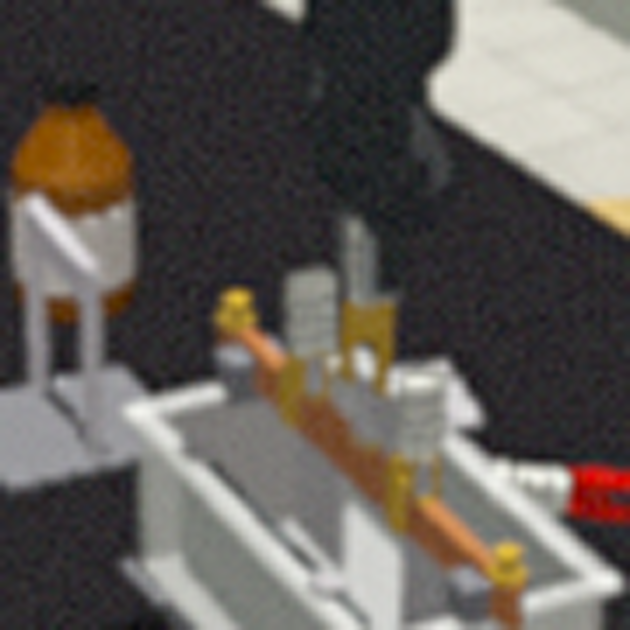

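View pics/t8b.png

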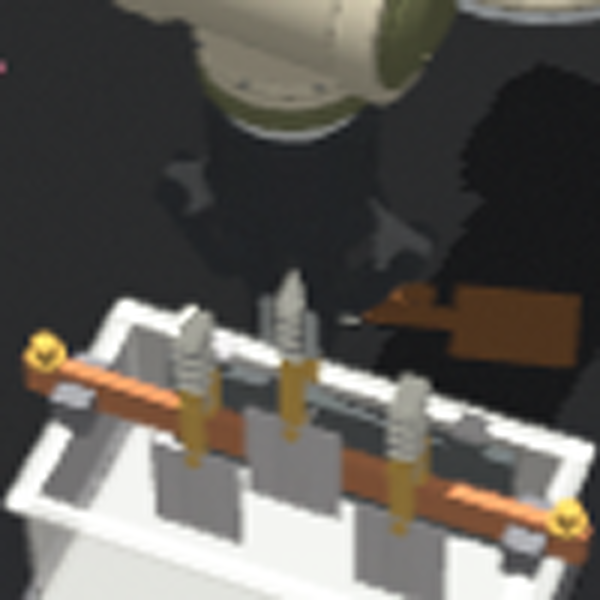

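```bash
python3 - <<'E'
from h import *
b=lambda x,y:(190+x/4-.4,150+y/4-.4)
p,R=tool()
im=cv2.imread('pics/w8.png').astype(int)
for u in (220,225,298,304): print(u,[int(im[v,u,2]) for v in range(198,228)])
for n,uv,z in [('bar near',(450,247),130),('bar far',(450,284),130),('clipL',(303,284),132),('clipR',(411,284),132),('noseLow L',(316,279),p[2]-46),('noselow R',(398,279),p[2]-46),('ptopL',(208,377),p[2]-58),('ptopR',(506,377),p[2]-58),('gripbot',(302,433),p[2]-5),('gripbotR',(412,433),p[2]-5)]:
    print(n,intool('w8',b(*uv),p[2]-z,p,R).round(2))
E
```

```text
220 [103, 104, 104, 104, 101, 102, 99, 99, 100, 101, 99, 98, 99, 106, 113, 114, 113, 113, 113, 114, 113, 114, 122, 167, 230, 235, 235, 235, 235, 235]
225 [104, 104, 105, 104, 102, 101, 100, 100, 99, 101, 99, 98, 100, 107, 113, 114, 114, 113, 113, 113, 113, 114, 122, 167, 231, 235, 235, 234, 235, 235]
298 [237, 237, 232, 176, 111, 101, 101, 100, 101, 98, 99, 100, 102, 110, 115, 116, 116, 117, 116, 116, 116, 115, 114, 112, 105, 105, 105, 106, 106, 106]
304 [237, 236, 231, 175, 111, 100, 100, 100, 100, 99, 99, 100, 102, 109, 115, 117, 117, 116, 116, 116, 117, 117, 116, 112, 107, 106, 106, 106, 106, 105]
bar near [ 7.19 17.8  85.5 ]
bar far [-6.000e-02  1.796e+01  8.550e+01]
clipL [ 0.7  -9.23 83.5 ]
clipR [ 0.69 10.63 83.5 ]
noseLow L [15.43 -5.54 46.  ]
noselow R [15.43  7.03 46.  ]
ptopL [ -6.46 -24.26  58.  ]
ptopR [-6.49 25.69 58.  ]
gripbot [ 9.9  -6.13  5.  ]
gripbotR [9.89 7.67 5.  ]
```

Emit:
move_arm([
  [0,0,0.3,0,0,0],
  [0,0,0.4,0,0,0],
  [0,0,0.4,0,0,0],
  [0,0,0.4,0,0,0],
  [0,0,0.4,0,0,0],
  [0,0,0.4,0,0,0],
  [0,0,0.3,0,0,0],
  [0,0,0.3,0,0,0],
  [0,0,0.2,0,0,0],
  [0,0,0,0,0,0],
])

```text
time_s: 12.8
eef_pos: [557.2, 17.3, 184.2]
ee_rot: [-0.0, 0.04, 0.999, 0.0]
force: [-0.1, -0.2, -1.7]
grip_width: 0.154
```

```bash
python3 - <<'E'
from h import *
s=ctrl.sense();print(s['time_s'],s['force'],s['wrist_torque'],s['eef_pos'])
cap('wrist','w9.png')
crop('w9',190,150,370,330,4,'w9b.png')
E
```

```text
12.8 [-0.08656687 -0.22680748 -1.72769546] [-0.04403624  0.00556339  0.01149205] [557.21321643  17.30218951 184.23841145]
```

View pics/w9b.png

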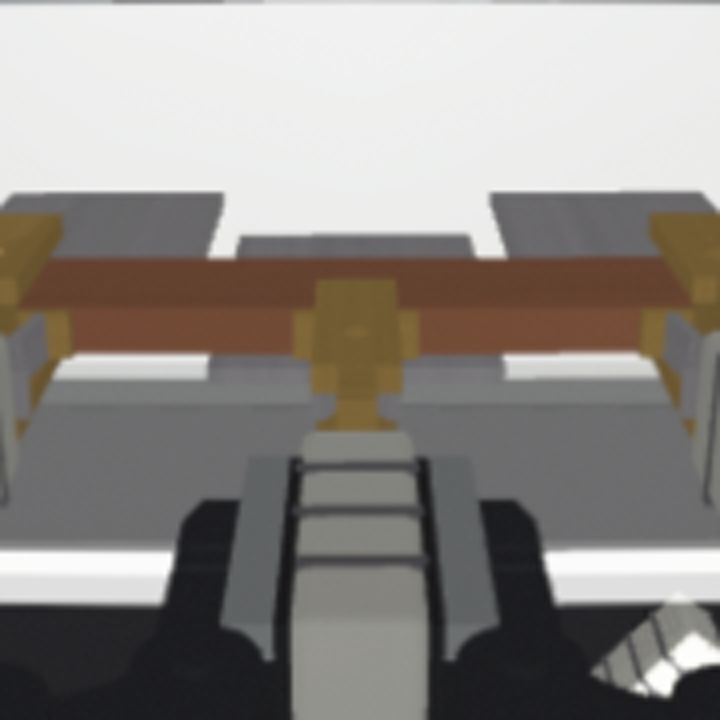

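Emit:
move_arm([
  [0,0,0.1,0,0,0],
  [0,0,0.1,0,0,0],
  [0,0,0.1,0,0,0],
  [0,0,0.1,0,0,0],
  [0,0,0.1,0,0,0],
  [0,0,0.1,0,0,0],
  [0,0,0.1,0,0,0],
  [0,0,0,0,0,0],
  [0,0,0,0,0,0],
  [0,0,0,0,0,0],
])

```text
time_s: 13.85
eef_pos: [557.3, 17.3, 177.5]
ee_rot: [0.0, 0.04, 0.999, -0.0]
force: [-0.1, 0.0, -2.0]
grip_width: 0.153
```

```bash
python3 - <<'E'
from h import *
s=ctrl.sense();print(s['time_s'],s['force'],s['wrist_torque'],s['eef_pos'])
E
```

```text
13.85 [-0.08711292  0.00546479 -2.04405626] [-0.08820162  0.05432317 -0.02816719] [557.31531191  17.26748163 177.51305371]
```

Emit:
move_arm([
  [0.05,0,0,0,0,0],
  [0.05,0,0,0,0,0],
  [0.05,0,0,0,0,0],
  [0.05,0,0,0,0,0],
  [0.05,0,0,0,0,0],
  [0,0,0,0,0,0],
  [0,0,0,0,0,0],
  [0,0,0,0,0,0],
  [0,0,0,0,0,0],
  [0,0,0,0,0,0],
])

```text
time_s: 14.85
eef_pos: [554.8, 17.5, 177.5]
ee_rot: [-0.0, 0.04, 0.999, -0.0]
force: [-0.4, -0.6, -1.6]
grip_width: 0.155
```

```bash
python3 - <<'E'
from h import *
s=ctrl.sense();print(s['time_s'],s['force'],s['wrist_torque'],s['eef_pos'])
E
```

```text
14.85 [-0.43290128 -0.58473127 -1.56225956] [-0.02830694  0.04312626 -0.0134601 ] [554.81464289  17.47704977 177.49591726]
```

Emit:
move_arm([
  [0.03,0,0,0,0,0],
  [0.03,0,0,0,0,0],
  [0.03,0,0,0,0,0],
  [0.03,0,0,0,0,0],
  [0,0,0,0,0,0],
  [0,0,0,0,0,0],
  [0,0,0,0,0,0],
  [0,0,0,0,0,0],
  [0,0,0,0,0,0],
  [0,0,0,0,0,0],
])

```text
time_s: 15.85
eef_pos: [553.7, 17.5, 177.5]
ee_rot: [0.0, 0.04, 0.999, -0.0]
force: [3.3, -0.8, -2.1]
grip_width: 0.154
```

```bash
python3 - <<'E'
from h import *
s=ctrl.sense();print(s['time_s'],s['force'],s['wrist_torque'],s['eef_pos'],s['ee_rot'])
E
```

```text
15.85 [ 3.27860994 -0.84634487 -2.10205721] [-0.138118   -0.7197116  -0.00358992] [553.7462881   17.54878038 177.50994985] [ 1.95640436e-04  4.02732025e-02  9.99188686e-01 -8.38945197e-06]
```

Emit:
move_arm([
  [-0.02,0,0.1,0,0,0],
  [0,0,0.1,0,0,0],
  [0,0,0.1,0,0,0],
  [0,0,0.1,0,0,0],
  [0,0,0.1,0,0,0],
  [0,0,0.05,0,0,0],
  [0,0,0,0,0,0],
  [0,0,0,0,0,0],
  [0,0,0,0,0,0],
  [0,0,0,0,0,0],
])

```text
time_s: 16.85
eef_pos: [553.9, 17.5, 172.1]
ee_rot: [0.0, 0.04, 0.999, -0.0]
force: [1.6, -0.3, 4.5]
grip_width: 0.154
```

```bash
python3 - <<'E'
from h import *
s=ctrl.sense();print(s['time_s'],s['force'],s['wrist_torque'],s['eef_pos'])
E
```

```text
16.85 [ 1.62051812 -0.26010065  4.48593025] [-0.2377061  -0.29871558  0.01718779] [553.89618745  17.49733339 172.08240769]
```

Emit:
move_arm([
  [0,0,0.05,0,0,0],
  [0,0,0.05,0,0,0],
  [0,0,0.05,0,0,0],
  [0,0,0.05,0,0,0],
  [0,0,0.05,0,0,0],
  [0,0,0.05,0,0,0],
  [0,0,0,0,0,0],
  [0,0,0,0,0,0],
  [0,0,0,0,0,0],
  [0,0,0,0,0,0],
])

```text
time_s: 17.85
eef_pos: [554.0, 17.5, 169.5]
ee_rot: [0.0, 0.04, 0.999, -0.0]
force: [0.2, -0.6, 7.9]
grip_width: 0.158
```

```bash
python3 - <<'E'
from h import *
s=ctrl.sense();print(s['time_s'],s['force'],s['wrist_torque'],s['eef_pos'])
cap('wrist','w10.png')
crop('w10',190,150,370,330,4,'w10b.png')
E
```

```text
17.85 [ 0.20604922 -0.5991529   7.85900817] [-0.2222641  -0.08360067 -0.02801872] [553.95956725  17.50640349 169.50528885]
```

View pics/w10b.png

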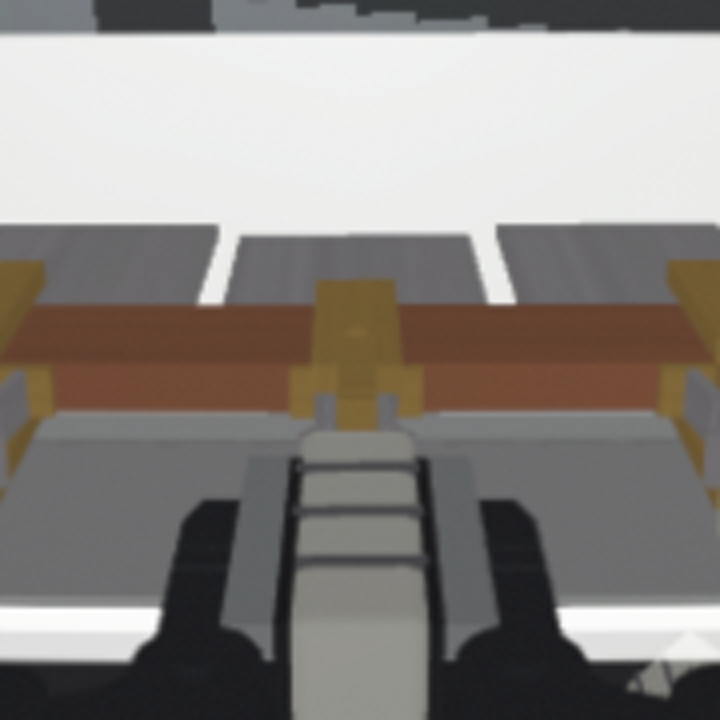

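Emit:
move_arm([
  [0.02,0,0.05,0,0,0],
  [0.01,0,0.05,0,0,0],
  [0,0,0.05,0,0,0],
  [0,0,0.05,0,0,0],
  [0,0,0.05,0,0,0],
  [0,0,0.05,0,0,0],
  [0,0,0,0,0,0],
  [0,0,0,0,0,0],
  [0,0,0,0,0,0],
  [0,0,0,0,0,0],
])

```text
time_s: 18.9
eef_pos: [553.8, 17.5, 166.3]
ee_rot: [0.0, 0.04, 0.999, -0.0]
force: [1.3, -0.2, 5.9]
grip_width: 0.158
```

```bash
python3 - <<'E'
from h import *
s=ctrl.sense();print(s['time_s'],s['force'],s['wrist_torque'],s['eef_pos'],s['grip_width']*85.4)
E
```

```text
18.9 [ 1.32478501 -0.24577762  5.90097094] [-0.20483972 -0.37112752  0.05144981] [553.79951747  17.50827755 166.30536904] 13.531305870668495
```

Emit:
move_arm([
  [0,0,0.05,0,0,0],
  [0,0,0.05,0,0,0],
  [0,0,0.05,0,0,0],
  [0,0,0.05,0,0,0],
  [0,0,0.05,0,0,0],
  [0,0,0.05,0,0,0],
  [0,0,0.05,0,0,0],
  [0,0,0.05,0,0,0],
  [0,0,0,0,0,0],
  [0,0,0,0,0,0],
])

```text
time_s: 19.9
eef_pos: [553.8, 17.5, 162.3]
ee_rot: [0.0, 0.04, 0.999, -0.0]
force: [2.3, -1.1, 6.4]
grip_width: 0.153
```

```bash
python3 - <<'E'
from h import *
s=ctrl.sense();print(s['time_s'],s['force'],s['wrist_torque'],s['eef_pos'],s['grip_width']*85.4)
E
```

```text
19.9 [ 2.310996   -1.12839254  6.41067796] [-0.25487476 -0.34978991 -0.00506705] [553.80874052  17.49008772 162.25929663] 13.028985088419347
```

Approaching the floor: 0.3 mm per row.

Emit:
move_arm([
  [0,0,0.03,0,0,0],
  [0,0,0.03,0,0,0],
  [0,0,0.03,0,0,0],
  [0,0,0.03,0,0,0],
  [0,0,0.03,0,0,0],
  [0,0,0,0,0,0],
  [0,0,0,0,0,0],
  [0,0,0,0,0,0],
  [0,0,0,0,0,0],
  [0,0,0,0,0,0],
])

```text
time_s: 20.9
eef_pos: [553.8, 17.5, 160.8]
ee_rot: [0.0, 0.04, 0.999, -0.0]
force: [1.6, -1.1, 5.9]
grip_width: 0.152
```

```bash
python3 - <<'E'
from h import *
s=ctrl.sense();print(s['time_s'],s['force'],s['eef_pos'])
E
```

```text
20.9 [ 1.56110156 -1.09500491  5.92941062] [553.80507257  17.49874487 160.82028891]
```

Emit:
move_arm([
  [0,0,0.03,0,0,0],
  [0,0,0.03,0,0,0],
  [0,0,0.03,0,0,0],
  [0,0,0,0,0,0],
  [0,0,0,0,0,0],
  [0,0,0,0,0,0],
  [0,0,0,0,0,0],
  [0,0,0,0,0,0],
  [0,0,0,0,0,0],
  [0,0,0,0,0,0],
])

```text
time_s: 21.9
eef_pos: [553.8, 17.5, 160.1]
ee_rot: [0.001, 0.04, 0.999, -0.0]
force: [1.8, -2.7, 7.1]
grip_width: 0.152
```

```bash
python3 - <<'E'
from h import *
s=ctrl.sense();print(s['time_s'],s['force'],s['eef_pos'])
E
```

```text
21.9 [ 1.82657517 -2.6591844   7.08884392] [553.8333798   17.47817414 160.11245332]
```

Emit:
move_arm([
  [0,0,0.03,0,0,0],
  [0,0,0.02,0,0,0],
  [0,0,0,0,0,0],
  [0,0,0,0,0,0],
  [0,0,0,0,0,0],
  [0,0,0,0,0,0],
  [0,0,0,0,0,0],
  [0,0,0,0,0,0],
  [0,0,0,0,0,0],
  [0,0,0,0,0,0],
])

```text
time_s: 22.9
eef_pos: [553.9, 17.5, 160.0]
ee_rot: [0.001, 0.04, 0.999, -0.0]
force: [-0.0, -1.0, 10.0]
grip_width: 0.154
```

```bash
python3 - <<'E'
from h import *
s=ctrl.sense();print(s['time_s'],s['force'],s['wrist_torque'],s['eef_pos'],s['ee_rot'])
cap('wrist','w11.png');crop('w11',190,150,370,330,4,'w11b.png')
cap('side','s11.png'); crop('s11',225,140,315,230,7,'s11b.png')
E
```

```text
22.9 [-0.01352762 -0.99422864  9.96553247] [-0.19583623 -0.05025275  0.02121612] [553.88527267  17.46489356 159.98830753] [ 7.53238101e-04  4.02533754e-02  9.99189201e-01 -1.98629170e-04]
```

View pics/w11b.png

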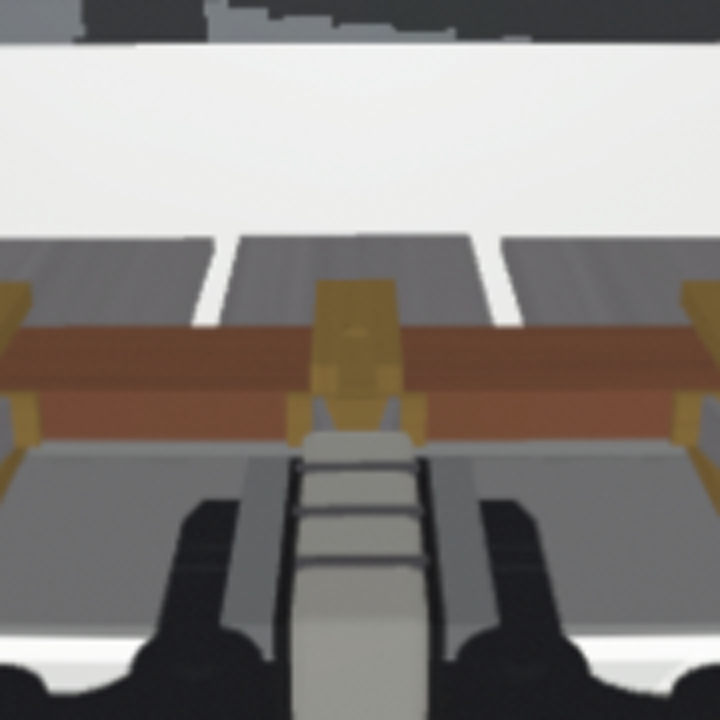

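View pics/s11b.png

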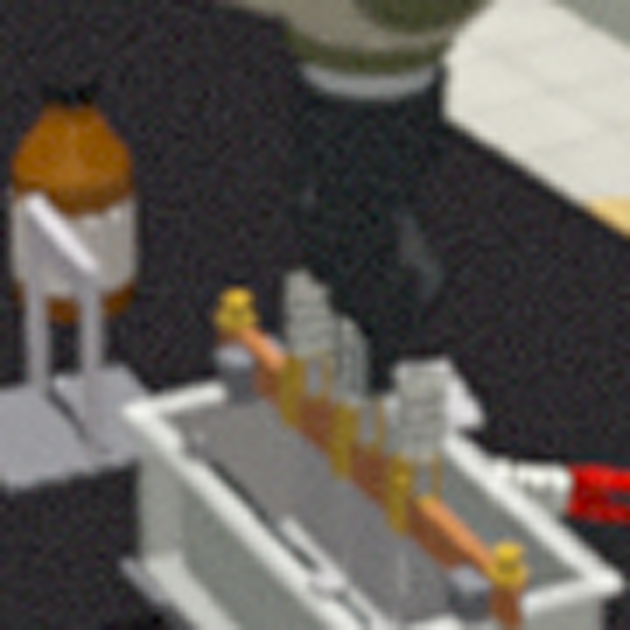

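Emit:
move_arm([
  [0.03,0,0,0,0,0],
  [0,0,0.02,0,0,0],
  [0,0,0.01,0,0,0],
  [0,0,0,0,0,0],
  [0,0,0,0,0,0],
  [0,0,0,0,0,0],
  [0,0,0,0,0,0],
  [0,0,0,0,0,0],
  [0,0,0,0,0,0],
  [0,0,0,0,0,0],
])

```text
time_s: 24.0
eef_pos: [553.8, 17.5, 159.9]
ee_rot: [0.001, 0.04, 0.999, -0.0]
force: [0.6, -0.5, 11.1]
grip_width: 0.156
```

```bash
python3 - <<'E'
from h import *
s=ctrl.sense();print(s['time_s'],s['force'],s['wrist_torque'],s['eef_pos'],s['ee_rot'])
E
```

```text
24.0 [ 0.60223036 -0.52912723 11.0736568 ] [-0.21026498 -0.13825611 -0.01199962] [553.8279283   17.46344144 159.94564349] [ 1.16683206e-03  4.02642093e-02  9.99188367e-01 -1.96680132e-04]
```

Emit:
move_arm([
  [0,0,-0.03,0,0,0],
  [0,0,-0.03,0,0,0],
  [0,0,-0.03,0,0,0],
  [0,0,-0.02,0,0,0],
  [0,0,0,0,0,0],
  [0,0,0,0,0,0],
  [0,0,0,0,0,0],
  [0,0,0,0,0,0],
  [0,0,0,0,0,0],
  [0,0,0,0,0,0],
])

```text
time_s: 25.0
eef_pos: [553.7, 17.5, 160.1]
ee_rot: [0.001, 0.04, 0.999, -0.0]
force: [4.3, -1.8, 4.9]
grip_width: 0.157
```

Emit:
move_arm([
  [0,0,0,0,0,0],
  [0,0,0,0,0,0],
  [0,0,0,0,0,0],
  [0,0,0,0,0,0],
  [0,0,0,0,0,0],
  [0,0,0,0,0,0],
  [0,0,0,0,0,0],
  [0,0,0,0,0,0],
  [0,0,0,0,0,0],
  [0,0,0,0,0,0],
], grip=3.2, newtons=20)

```text
time_s: 26.0
eef_pos: [553.2, 17.6, 159.9]
ee_rot: [-0.0, 0.04, 0.999, -0.0]
force: [0.0, -0.3, 0.3]
grip_width: 0.377
```

```bash
python3 - <<'E'
from h import *
s=ctrl.sense();print(s['time_s'],s['force'],s['wrist_torque'],s['eef_pos'],s['ee_rot'])
cap('wrist','w12.png');crop('w12',190,150,370,330,4,'w12b.png')
E
```

```text
26.0 [ 0.00713994 -0.25823062  0.29890585] [0.04647403 0.00488566 0.00586186] [553.19598687  17.61347458 159.88003862] [-4.72993259e-05  4.02457987e-02  9.99189809e-01 -5.02206972e-06]
```

View pics/w12b.png

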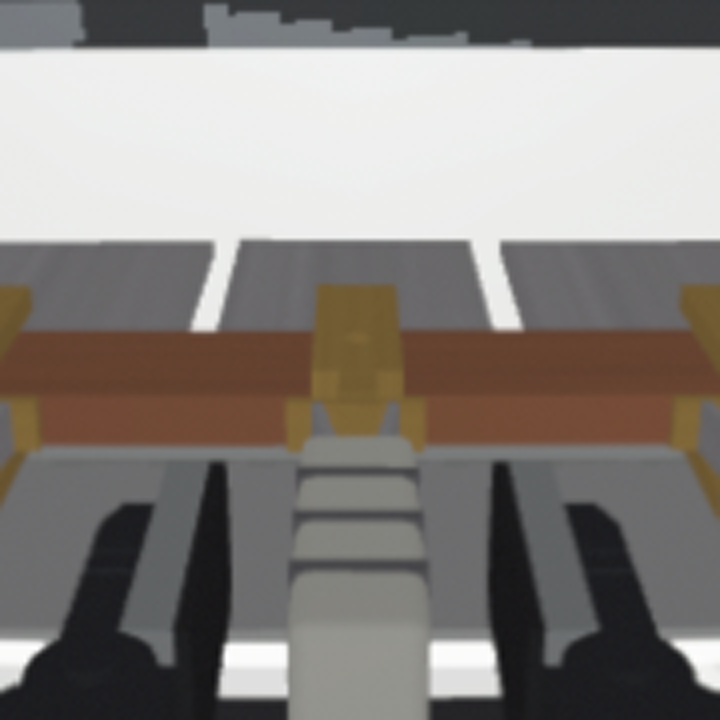

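Emit:
move_arm([
  [0,0,-0.5,0,0,0],
  [0,0,-1,0,0,0],
  [0,0,-1.5,0,0,0],
  [0,0,-2,0,0,0],
  [0,0,-2,0,0,0],
  [0,0,-2.5,0,0,0],
  [0,0,-2.5,0,0,0],
  [0,0,-2,0,0,0],
  [0,0,-1,0,0,0],
  [0,0,0,0,0,0],
])

```text
time_s: 27.05
eef_pos: [553.5, 17.6, 311.3]
ee_rot: [0.001, 0.04, 0.999, -0.0]
force: [-0.4, 0.1, -0.9]
grip_width: 0.375
```

Emit:
move_arm([
  [1,0,-0.5,0,0,0],
  [2,0,-0.5,0,0,0],
  [2,0,-0.5,0,0,0],
  [1.5,0,0,0,0,0],
  [1,0,0,0,0,0],
  [0,0,0,0,0,0],
  [0,0,0,0,0,0],
  [0,0,0,0,0,0],
  [0,0,0,0,0,0],
  [0,0,0,0,0,0],
])

```text
time_s: 28.05
eef_pos: [478.7, 23.6, 324.6]
ee_rot: [-0.0, 0.04, 0.999, 0.0]
force: [0.4, -0.1, 0.8]
grip_width: 0.375
```

```bash
python3 - <<'E'
from h import *
s=ctrl.sense();print(s['time_s'],s['force'],s['eef_pos'])
cap('wrist','w13.png');crop('w13',160,130,400,310,3.3,'w13b.png')
cap('side','s13.png'); crop('s13',225,150,315,230,8,'s13b.png')
cap('scene','t13.png'); crop('t13',215,180,335,270,6,'t13b.png')
E
```

```text
28.05 [ 0.35556192 -0.12100629  0.80997138] [478.69175531  23.60841943 324.62216869]
```

View pics/w13b.png

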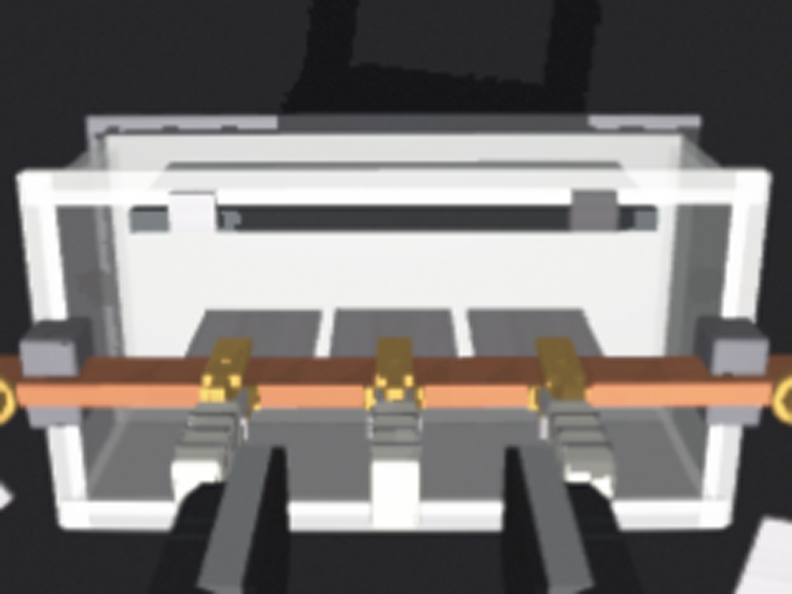

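View pics/s13b.png

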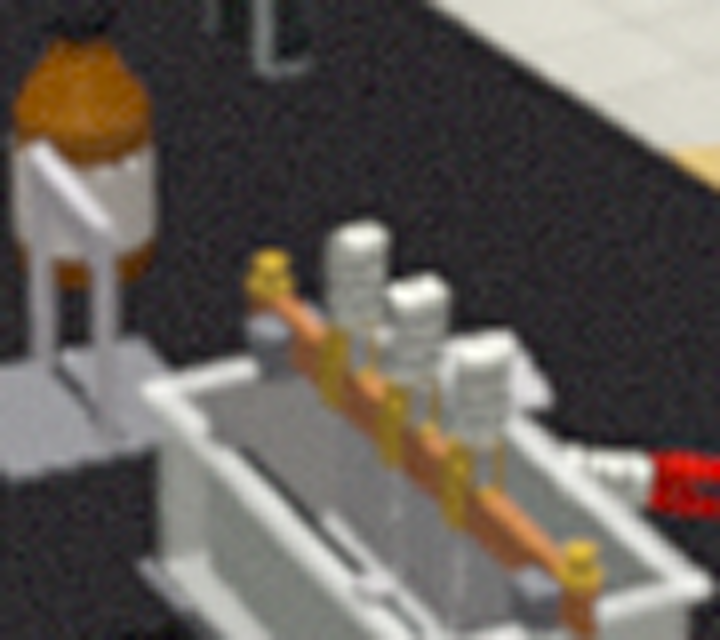

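View pics/t13b.png

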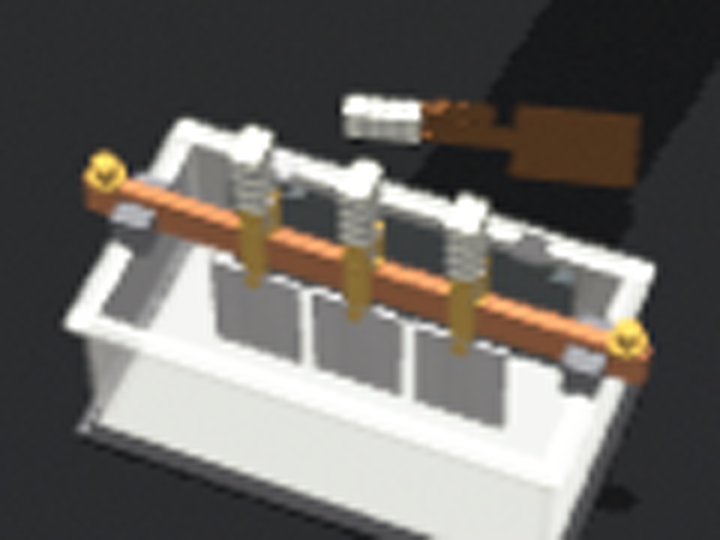

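```bash
python3 - <<'E'
from h import *
print(order.finish_job())
E
```

```text
the job is handed in; nothing more can be done
None
```

The test panel is hanging in the middle clip, fully home on the bar. I let go of it and handed the job in at about 28 s.

**What I did:** I gripped the panel by the white grip and lifted it off the stand. I then lowered it between the two hanging panels, held 3.5 mm off the bar on the panel side. I drew the shank in until it touched the bar at about 3 N, then pushed down in small steps. The springs read about 10 N at their highest, after allowing for the panel's weight. The hook came up hard against the floor with the tool at z = 160.0 mm, where I expected it. The load on the bar there was about 13 N, under the 2 kg limit. I eased off before opening the fingers to 32 mm and backing away.

**Last checks:**
- **Fit:** in the last wrist picture the three noses line up (row 338 in the enlarged view) and so do the three panel feet (row 310). There is a clear gap on both sides of the new panel. The side and scene views agree.
- **Surroundings:** the neighbouring panels look unmoved. I saw no change to the other things in the pictures, and nothing was touching the gripper.

**Limits of the checks:** forces are readings at the end of each move, so a brief peak in between could have been missed. The sideways force against the bar fell to about zero near the floor, so I drew the panel in another 0.3 mm (0.6 N) before letting go. It read about 4 N once I eased off. Camera estimates of tilt while the panel was in the gripper disagreed by 2–3°, probably from calibration. The panel matched its neighbours once it was home.

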